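Set the toppled glue bottle on the shaker and select its speed

ROBOT

A 6-joint arm with a two-finger parallel gripper is mounted at the origin on a cart in front of the work surface, level with it; the furniture and walls round the work are solid. World frame = base frame: x ahead of the robot, y to its left, z up, the work surface at z = 0. Lengths are in m, angles in rad, forces in N, time in s.
With the tool pointing down it reaches from about 0.35 to 0.775 m from the base axis. Payload 7.3 kg.
Tool frame: the origin (TCP) lies at the very end of the fingers, on their centre line; the grasp point (between the pads) lies 19 mm behind it; z points along the fingers, y is the line along which they close (so a half turn about z gives the same grasp; the last joint's range is limited). The gripper opens to 92 mm and grips with 3 to 60 N. Pads are 19 mm wide; open, the fingers measure 130 mm over their backs; the gripper's body (75 mm by 190 mm) begins 47 mm behind the grasp point.
Start: joints at [-1.375, 0.342, 1.524, -0, 1.275, -0.146], TCP at [0.176, -0.495, 0.227] pointing down, gripper open.
Joint ranges: [-2.53, 2.53], [-0.77, 2.02], [0.04, 2.7], [-1, 4.14], [0.28, 2.66], [-3.11, 3.11]. Speed limits (rad/s): [2.57, 2.57, 3.14, 3.14, 3.14, 3.14].

INTERFACE

Orientations are given as [roll, pitch, yaw] about the fixed x, y, z axes, in that order (R = Rz(yaw) Ry(pitch) Rx(roll)).
In Python, from cell import telemetry, eyes, job gives the robot as it stands.
- The arm moves only by the tool apply_moves, never from a script. Its arguments are lists of equal length, an entry for each row: "delta_pos": the shift along the world's x, y, z each as a share of 0.4 m, from -1 to 1, a list of three; "dr": the turn, a rotation vector about the world's x, y, z each as a share of 0.5 rad, from -1 to 1, a list of three; "jaw": the opening, from 0 (shut) to 1 (fully open). A call has 1 to 8 rows; each row is the pose to reach, as a shift and turn from the pose commanded when the call began; what a row does not reach only later rows make up. A row lasts 1/12 s, in which the tool goes at most 41.7 mm and 7.16 degrees, less where a joint would pass 70% of its speed; a pose out of reach is approached as far as the arm can. A call with a number of a shift or a turn outside -1 to 1 is refused whole. A call with a gripper value outside its range is refused whole. The fingers move at their own pace and stop on an object; "force" is the grip in N (left out, the last holds). Time passes only in rows, so rows that repeat a pose let the fingers close. It gives the time, the measured TCP pose, the force, the opening and the grip force at its end, in the units of the state.
- telemetry.observe(): the state, without advancing time (a new reading comes with each control period).
- eyes.read_camera(name): name is "scene" or "top" or "wrist"; returns the picture (420x560x3 uint8, red, green, blue); there is no depth.
- eyes.camera_model(name): a dict with "vertical_fov" (degrees; the focal length in pixels is half the picture's height over the tangent of half this angle, whatever the lens; pixels are square), "cx", "cy" (the principal point, pixels), "rvec" (rotation vector, rad) and "tvec" (3), from world to camera coordinates, as OpenCV has them; the wrist camera has in their place "hand_eye" (4x4, takes a point from camera to tool coordinates, whose origin is the TCP and whose axes are the flange's). Camera axes: x right, y down, z forward; pixel columns grow to the right and rows downward; lengths in m; the calibration is good to about 2 mm. A picture is of the moment at which its call begins: read the wrist's pose just before it. camera_model takes no time and is no camera call.
- job.hand_in(): hands the job in; it is judged then, once.
The state is a dict: "time": time; "qpos": joint angles; "qvel": joint speeds; "joint_efforts": joint torques, N m; "tool_pos": TCP position; "tool_rot": TCP orientation; "contact_force": force on the tool from outside, world axes, zero at the start; "torque": the same for the moment, N m; "opening": finger opening in m; "grip_force": force on a finger pad.
Only numpy, scipy, OpenCV 4.12 (cv2) and the standard library are available. Lean on these libraries where they do the work, as an engineer would, in place of code of your own. Each camera call takes 0.05 s, during which the arm holds its last target. There are 200 camera calls.

TASK

A glue bottle has fallen over and lies on the bench. Stand it upright on the square plate of the bottle shaker, wholly inside the low rim, setting it down rather than dropping it, and only then turn the shaker's selector knob clockwise to the three-bar mark (the fourth of its five click stops). Leave the other loose things (the tall glue bottle, the roll of masking tape, the tape measure) where they are.

Things in the scene. Friction and masses are not known exactly. Their poses are not given: they have to be found in the camera images.
- bottle: the fallen glue bottle, off-white with a blue nozzle, 52 mm in diameter, 137 mm tall over the nozzle; the round body is 52 mm wide (slightly waisted) up to about 85 mm from the base, then narrows to a 24 mm neck at 103 mm and a 12 mm nozzle. Origin: centre of its flat base; z runs from base to nozzle tip. It starts lying on its side with z level, and can roll.
- shaker: the bottle shaker, a fixed grey appliance, 150 mm deep (x), 300 mm wide (y). Origin: centre of its underside, on the bench; x points to its back, y to its left, z up. Left half: the square plate, 50 mm above the bench. Right half (y -153 to +3 mm): a console 90 mm high at the back, whose front slopes at 25 degrees from level and carries the selector knob.
- plate (a point): centre of the top face of the shaker's square plate (black rubber top), 50 mm above the bench; axes as the shaker's. The usable square inside is 100 x 100 mm, bounded by an aluminium rim 6 mm wide and 7 mm high.
- selector_grip (a point): point on the knob's axis, mid-grip, 31 mm out from the panel. Black knob: a 64 mm disc, up to 11 mm off the panel, and on it a straight bar 78 mm long, 16 mm wide (pointer end 10 mm), from 11 to 44 mm off the panel. Axes turn with the knob: x along the bar to the pointer end (white line, 44 mm from the axis), z out along the axis of rotation, tilted 25 degrees from vertical.
- three_bar_mark (a point): the three-bar mark on the panel, 62 mm from the knob's axis. The five marks round the knob, clockwise as seen facing the panel: a round dot, one bar, two bars, three bars, four bars; 30 degrees apart, the two-bar mark straight up the slope.
- selector (a joint): angle of the selector knob, growing clockwise as seen facing the panel: click stops at 0 (dot), 0.524 (one bar), 1.047 (two bars), 1.571 (three bars) and 2.094 rad (four bars, the end). Let go between stops, it springs into the nearest one (about 0.3 N m to turn). It starts at the dot, one bar or two bars.
- tall_bottle: bystander: a glue bottle with an orange nozzle, standing, 62 mm in diameter, 179 mm tall. Origin: centre of its base.
- masking_tape: bystander: roll of masking tape lying flat, 98 mm in diameter, 24 mm high. Origin: centre of its underside.
- tape_measure: bystander: black tape measure, 38 x 95 x 66 mm (z up). Origin: centre of its underside.
There are look-alikes about, which are no part of the job. Leave any pink look-alike of the bottle alone.

How it is judged:
By the outcome, as a careful person would: the job done as asked, in the order asked, and still so for the second after the job is handed in, with the robot touching nothing.
It also fails if it takes over 58 s, if anything falls off the work surface, if the arm or the gripper's body presses on something with over 40 N, if the wrist force passes 120 N, or if a joint passes its speed limit or range.

## Working session

There is one attempt and no reset: what is moved stays moved. The work goes in short steps, Python scripts to look and compute and a tool call to move; the robot and the scene stay as the last step left them, time stands still between calls to the robot, and variables do not carry over. Pictures are saved under pics/ and viewed, at most 10 in all, crops included, and the job is handed in when it is done.

Besides the shell and the picture viewer there is one more tool, called after "Call:" by a JSON object that holds its "fn" and its "kwargs", one argument or row to a line. apply_moves: Moves the arm, as the interface text tells. Its arguments: {"type":"object","properties":{"delta_pos":{"type":"array"},"dr":{"type":"array"},"jaw":{"type":"array"},"force":{"type":"number"}},"required":["delta_pos","dr","jaw"]}

```bash
mkdir -p pics; ls; cat > h.py <<'E'
import numpy as np, cv2
from cell import telemetry, eyes, job
def cam(n):
    m=eyes.camera_model(n); f=210/np.tan(np.radians(m["vertical_fov"])/2)
    K=np.array([[f,0,m["cx"]],[0,f,m["cy"]],[0,0,1.]])
    if "rvec" in m:
        R=cv2.Rodrigues(np.array(m["rvec"],float))[0]; return K,R,np.array(m["tvec"],float)
    s=telemetry.observe(); T=np.eye(4); T[:3,:3]=rpy(s["tool_rot"]); T[:3,3]=s["tool_pos"]
    W=np.linalg.inv(T@np.array(m["hand_eye"])); return K,W[:3,:3],W[:3,3]
def rpy(r):
    from scipy.spatial.transform import Rotation as Ro
    return Ro.from_euler('xyz',r).as_matrix()
def ray(c,u,v,z):
    K,R,t=c; o=-R.T@t; d=R.T@np.linalg.inv(K)@[u,v,1]; return o+d*(z-o[2])/d[2]
def proj(c,p):
    K,R,t=c; q=K@(R@np.array(p,float)+t); return q[:2]/q[2]
def save(n,img): cv2.imwrite("pics/"+n,img[:,:,::-1])
E
python3 - <<'E'
from h import *
for n in("scene","top"):
    save(n+"0.png",eyes.read_camera(n)); m=eyes.camera_model(n); print(n,m)
print(eyes.camera_model("wrist")); print(telemetry.observe())
E
```

```text
pics
scene {'vertical_fov': 45.02706168928336, 'cx': 280.9149971926555, 'cy': 211.10970775799964, 'rvec': array([ 1.25741089, -2.08663502,  1.09745028]), 'tvec': array([0.26971081, 0.34319499, 0.95451467])}
top {'vertical_fov': 54.597549078126725, 'cx': 274.8734962642154, 'cy': 203.94340186200358, 'rvec': array([ 2.18238118, -2.14155473,  0.16431578]), 'tvec': array([-0.01758018,  0.55557672,  1.20671209])}
{'vertical_fov': 58.624528203958675, 'cx': 272.7606079015571, 'cy': 210.5902587281004, 'hand_eye': array([[-6.78471686e-04, -9.57567746e-01, -2.88207479e-01,
         7.66865215e-02],
       [ 9.99999578e-01, -8.28275263e-04,  3.97832416e-04,
         1.13064778e-03],
       [-6.19666616e-04, -2.88207088e-01,  9.57567904e-01,
        -1.57567182e-01],
       [ 0.00000000e+00,  0.00000000e+00,  0.00000000e+00,
         1.00000000e+00]])}
{'time': 0.1, 'qpos': array([-1.37501755e+00,  3.42622237e-01,  1.52487874e+00,  8.53367222e-06,
        1.27536948e+00, -1.45987221e-01]), 'qvel': array([ 0.00039555, -0.00031887, -0.00227319, -0.00203316,  0.00186561,
       -0.00049763]), 'joint_efforts': array([ 2.54863247e-03, -4.32007456e+01, -2.44692492e+01,  7.21649034e-02,
        5.26520493e-02, -3.55008660e-05]), 'tool_pos': array([ 0.17591871, -0.49429496,  0.22614536]), 'tool_rot': array([-3.14032964e+00, -1.93954078e-04,  3.41763382e-01]), 'contact_force': array([ 0.13838476, -0.08010711, -0.55901845]), 'torque': array([ 0.01377681, -0.01659317,  0.06081632]), 'grip_force': 0.0, 'opening': 0.09185839066372627}
```

View pics/scene0.png

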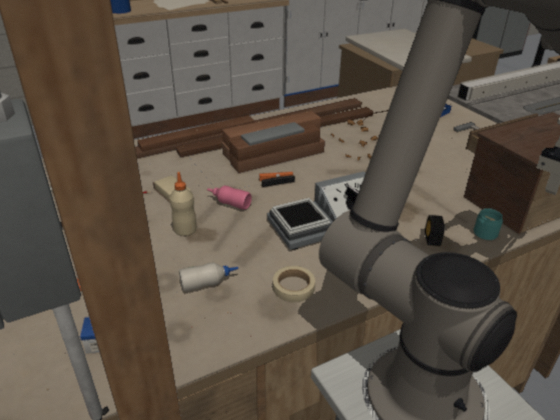

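View pics/top0.png

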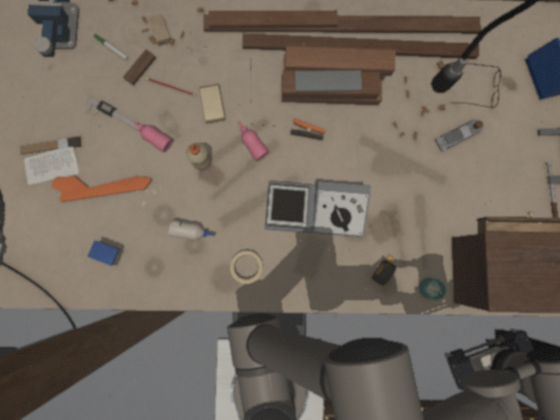

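The off-white bottle with the blue nozzle lies at top (190,230) and scene (205,277). The pink ones at top (155,137) and (253,142) are look-alikes, and the orange-nozzle one at top (199,153) is the tall bottle. The shaker is at top (317,208). Next I'll enlarge the bottle and shaker to confirm and measure.

```bash
python3 - <<'E'
from h import *
t=eyes.read_camera("top"); s=eyes.read_camera("scene")
a=cv2.resize(t[170:250,160:240],(400,400),interpolation=cv2.INTER_CUBIC)
b=cv2.resize(t[170:250,260:380][:, :],(600,400),interpolation=cv2.INTER_CUBIC)
b=cv2.resize(b,(400,267)); 
c=cv2.resize(s[165:245,260:380],(400,267),interpolation=cv2.INTER_CUBIC)
im=np.zeros((540,800,3),np.uint8); im[:400,:400]=a; im[:267,400:]=b; im[270:537,400:]=c
save("crop.png",im)
C=cam("top")
h=cv2.cvtColor(t,cv2.COLOR_RGB2HSV)
print(h[230,183],h[234,208],h[230,195],h[210,170])
blue=(h[:,:,0]>100)&(h[:,:,0]<130)&(h[:,:,1]>90); blue[:,:195]=0;blue[:215]=0;blue[250:]=0;blue[:,225:]=0
ys,xs=np.nonzero(blue);print("nozzle",len(xs),xs.min(),xs.max(),xs.mean(),ys.mean(), ray(C,xs.mean(),ys.mean(),.026))
w=((h[:,:,1]<70)&(h[:,:,2]>120)).astype(np.uint8); w[:,:160]=0;w[:212]=0;w[250:]=0;w[:,225:]=0
n,l,st,ce=cv2.connectedComponentsWithStats(w)
i=1+np.argmax(st[1:,4]);print(st[i],ce[i],ray(C,*ce[i],.026))
ys,xs=np.nonzero(l==i); r=cv2.minAreaRect(np.c_[xs,ys].astype(np.float32));print(r,[ray(C,*p,.026).round(4) for p in cv2.boxPoints(r)])
E
```

```text
[ 19  32 176] [112  81 114] [ 19  34 159] [ 16  53 125]
nozzle 15 204 209 205.46666666666667 232.86666666666667 [0.4641824  0.20242144 0.026     ]
[ 160  212   65   38 2223] [191.64012596 231.01034638] [0.46903755 0.24458058 0.026     ]
((192.0, 230.5), (37.0, 64.0), 90.0) [array([0.5253, 0.3435, 0.026 ]), array([0.5292, 0.1483, 0.026 ]), array([0.4164, 0.1445, 0.026 ]), array([0.4129, 0.3374, 0.026 ])]
```

View pics/crop.png

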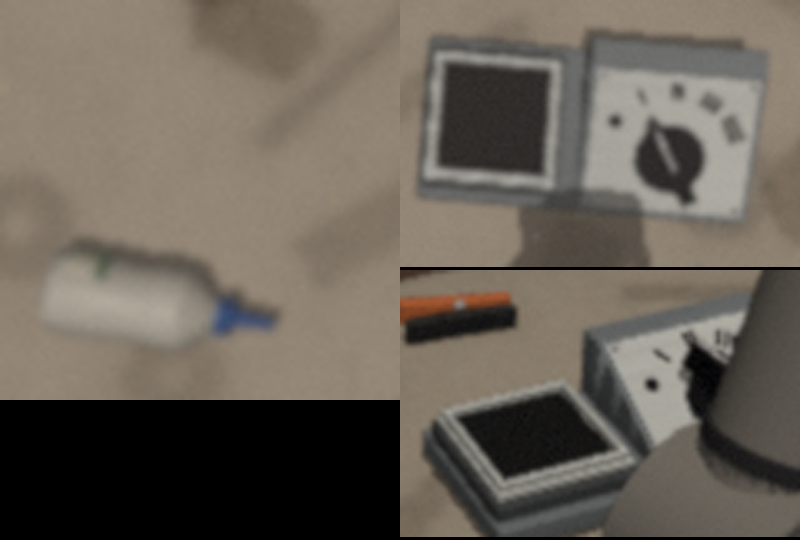

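The crop confirms it: an off-white bottle with a blue nozzle, base at top px (169.4,227.4), tip at (215.4,234). The knob pointer is at about top px (335.6,206.6) and aims at the one-bar mark, so it needs 60° clockwise.

```bash
python3 - <<'E'
from h import *
t=eyes.read_camera("top"); s=eyes.read_camera("scene"); C=cam("top"); S=cam("scene")
b=ray(C,169.4,227.4,.026);n=ray(C,215.4,234,.026);d=n-b
print("base",b,"tip",n,"len",np.linalg.norm(d),"ang",np.degrees(np.arctan2(d[1],d[0])))
print("proj to scene",proj(S,b),proj(S,n))
# plate dark squares
g=cv2.cvtColor(t,cv2.COLOR_RGB2GRAY)
for nm,c,im,box in(("top",C,t,(270,312,183,226)),("scene",S,s,(270,328,198,235))):
    g=cv2.cvtColor(im,cv2.COLOR_RGB2GRAY); m=np.zeros_like(g); x0,x1,y0,y1=box
    m[y0:y1,x0:x1]=(g[y0:y1,x0:x1]<60)
    k,l,st,ce=cv2.connectedComponentsWithStats(m); i=1+np.argmax(st[1:,4]); ys,xs=np.nonzero(l==i)
    P=np.array([ray(c,x,y,.05)[:2] for x,y in zip(xs,ys)])
    r=cv2.minAreaRect((P*1000).astype(np.float32)); print(nm,st[i],"mean",P.mean(0),"rect mm",r)
# knob axis: slope panel; pixel picks
for p in((461-400,123),):pass
q=lambda x,y:(260+(x-400)/3.333,170+y/3.333)
for nm,p,z in(("tl console back",(588,32),.09),("tr console back",(768,52),.09),("knob",(670,158),.09),("ptr",(652,122),.1)):
    print(nm,q(*p),ray(C,*q(*p),z))
E
```

```text
base [0.47874568 0.31247316 0.026     ] tip [0.46130248 0.17215011 0.026     ] len 0.14140305042382728 ang -97.0859452597607
proj to scene [179.81302723 280.89222772] [238.9202137 266.6824675]
top [272 190  32  31 876] mean [ 0.55111141 -0.04531391] rect mm ((551.690185546875, -45.3872184753418), (90.51478576660156, 90.72724914550781), 86.33525848388672)
scene [278 202  45  25 681] mean [ 0.55532789 -0.04755655] rect mm ((556.283447265625, -48.14369583129883), (93.48726654052734, 88.3211898803711), 86.43026733398438)
tl console back (316.4056405640564, 179.6009600960096) [ 0.62376742 -0.12754489  0.09      ]
tr console back (370.4110411041104, 185.6015601560156) [ 0.60917078 -0.28765483  0.09      ]
knob (341.00810081008103, 217.4047404740474) [ 0.51298608 -0.20003872  0.09      ]
ptr (335.6075607560756, 206.6036603660366) [ 0.5431882  -0.18258404  0.1       ]
```

Call:
{"fn": "apply_moves", "kwargs": {
  "delta_pos": [
    [0.6,0.5,0.05],
    [0.6,0.5,0.05],
    [0.6,0.5,0.05],
    [0.6,0.5,0.05],
    [0.6,0.5,0.05],
    [0.6,0.5,0.05],
    [0.6,0.5,0.05],
    [0.6,0.5,0.05]
  ],
  "dr": [
    [0,0,1],
    [0,0,1],
    [0,0,1],
    [0,0,1],
    [0,0,1],
    [0,0,1],
    [0,0,1],
    [0,0,1]
  ],
  "jaw": [1,1,1,1,1,1,1,1],
  "force": 20
}}

```text
time: 0.97
tool_pos: [0.4187, -0.2916, 0.2472]
tool_rot: [3.141, -0.001, 0.844]
contact_force: [-0.5, -1.0, -0.5]
opening: 0.092
grip_force: 0.0
```

Call:
{"fn": "apply_moves", "kwargs": {
  "delta_pos": [
    [0.08,0.8,0],
    [0.08,0.8,0],
    [0.08,0.8,0],
    [0.08,0.8,0],
    [0.08,0.8,0],
    [0.08,0.8,0],
    [0.08,0.8,0],
    [0.08,0.8,0]
  ],
  "dr": [
    [0,0,1],
    [0,0,1],
    [0,0,1],
    [0,0,1],
    [0,0,1],
    [0,0,1],
    [0,0,1],
    [0,0,1]
  ],
  "jaw": [1,1,1,1,1,1,1,1]
}}

```text
time: 1.63
tool_pos: [0.4477, 0.0284, 0.2469]
tool_rot: [3.141, -0.001, 1.343]
contact_force: [0.6, -0.7, 0.8]
opening: 0.0919
grip_force: 0.0
```

Call:
{"fn": "apply_moves", "kwargs": {
  "delta_pos": [
    [0.05,0.56,-0.1],
    [0.05,0.56,-0.1],
    [0.05,0.56,-0.1],
    [0.05,0.56,-0.1],
    [0.05,0.56,-0.1],
    [0.05,0.56,-0.1],
    [0.05,0.56,-0.1],
    [0.05,0.56,-0.1]
  ],
  "dr": [
    [0,0,0.2],
    [0,0,0.2],
    [0,0,0.2],
    [0,0,0.2],
    [0,0,0.2],
    [0,0,0.2],
    [0,0,0.2],
    [0,0,0.2]
  ],
  "jaw": [1,1,1,1,1,1,1,1]
}}

```text
time: 2.3
tool_pos: [0.4675, 0.2501, 0.2062]
tool_rot: [-3.141, 0.001, 1.444]
contact_force: [0.4, -0.1, 0.3]
opening: 0.0916
grip_force: 0.0
```

```bash
python3 - <<'E'
from h import *
s=telemetry.observe(); print(s["tool_pos"],s["tool_rot"],s["qpos"],s["time"])
C=cam("wrist"); w=eyes.read_camera("wrist")
print("expect base/tip",proj(C,[.4787,.3125,.026]),proj(C,[.4613,.1722,.026]))
save("w1.png",w)
E
```

```text
[0.46752724 0.25009075 0.20616583] [-3.14070402e+00  8.60767306e-04  1.44435786e+00] [ 3.46816476e-01  3.69547905e-01  1.54198005e+00 -3.83002364e-04
  1.23124801e+00  4.73383102e-01] 2.3
expect base/tip [277.26712044 113.21916743] [277.3012575  261.58947537]
```

View pics/w1.png

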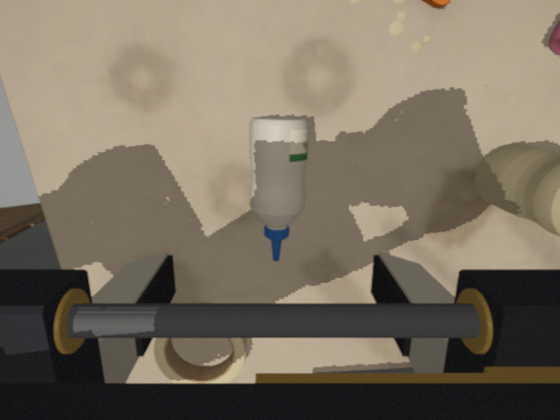

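The wrist view shows the bottle's base at (279,119) and tip at (276,260), which agrees with the top camera. Now I'll pre-tilt the tool by 0.5 rad toward the base end.

Call:
{"fn": "apply_moves", "kwargs": {
  "delta_pos": [
    [0.01,0.03,-0.2],
    [0.01,0.03,-0.2],
    [0.01,0.03,-0.2],
    [0.01,0.03,-0.2],
    [0.01,0.03,-0.2],
    [0.01,0.03,-0.2]
  ],
  "dr": [
    [0.99,-0.12,0],
    [0.99,-0.12,0],
    [0.99,-0.12,0],
    [0.99,-0.12,0],
    [0.99,-0.12,0],
    [0.99,-0.12,0]
  ],
  "jaw": [1,1,1,1,1,1]
}}

```text
time: 2.85
tool_pos: [0.4723, 0.2583, 0.1264]
tool_rot: [-3.136, -0.499, 1.434]
contact_force: [0.3, 0.6, -0.1]
opening: 0.0921
grip_force: 0.0
```

```bash
python3 - <<'E'
from h import *
s=telemetry.observe(); print(s["tool_pos"],s["tool_rot"],s["qpos"]); print(rpy(s["tool_rot"]))
E
```

```text
[0.47225993 0.25833687 0.12638936] [-3.13568238 -0.49884955  1.43445816] [ 0.06770203  0.40846411  1.86866637  0.65706027  0.87722868 -0.22979284]
[[ 0.11935255  0.99108735  0.05916789]
 [ 0.86998476 -0.13311249  0.47477109]
 [ 0.47841561 -0.00518998 -0.8781182 ]]
```

Call:
{"fn": "apply_moves", "kwargs": {
  "delta_pos": [
    [0,0.01,-0.1],
    [0,0.01,-0.18],
    [0,0.01,-0.24],
    [0,0.01,-0.285],
    [0,0.01,-0.285],
    [0,0.01,-0.285]
  ],
  "dr": [
    [0,0,0],
    [0,0,0],
    [0,0,0],
    [0,0,0],
    [0,0,0],
    [0,0,0]
  ],
  "jaw": [1,1,1,1,1,1],
  "force": 25
}}

```text
time: 3.35
tool_pos: [0.4721, 0.2652, 0.0129]
tool_rot: [-3.136, -0.498, 1.44]
contact_force: [0.0, 0.0, 0.8]
opening: 0.092
grip_force: 0.0
```

Call:
{"fn": "apply_moves", "kwargs": {
  "delta_pos": [
    [0,0,0],
    [0,0,0],
    [0,0,0],
    [0,0,0],
    [0,0,0],
    [0,0,0],
    [0,0,0],
    [0,0,0]
  ],
  "dr": [
    [0,0,0],
    [0,0,0],
    [0,0,0],
    [0,0,0],
    [0,0,0],
    [0,0,0],
    [0,0,0],
    [0,0,0]
  ],
  "jaw": [0.8,0.7,0.6,0.4,0.3,0.2,0.2,0.2],
  "force": 25
}}

```text
time: 4.02
tool_pos: [0.4723, 0.2654, 0.013]
tool_rot: [-3.138, -0.499, 1.441]
contact_force: [-0.8, -0.0, 1.6]
opening: 0.0499
grip_force: 24.9
```

```bash
python3 - <<'E'
from h import *
from scipy.spatial.transform import Rotation as Ro
s=telemetry.observe(); R=rpy(s["tool_rot"]); p=s["tool_pos"]
n=np.array([-.1233,-.992,0]); n/=np.linalg.norm(n); b=np.array([.478,.308,.026])
tilt=Ro.from_rotvec(np.cross(n,[0,0,1])*np.pi/2).as_matrix()
for hd in(0,-5,-30):
    T=Ro.from_euler('z',np.radians(hd+97.1)).as_matrix()@tilt
    r=Ro.from_matrix(T).as_rotvec(); Rf=T@R
    off=T@(b-p)
    print(hd,"rotvec",r,np.linalg.norm(r),"tcp final",np.array([.553,-.0465,.05])-off, Rf[:,2])
    for k in(1/3,2/3):print("   mid z",(Ro.from_rotvec(r*k).as_matrix()@R)[:,2], (Ro.from_rotvec(r*k).as_matrix()@n))
print("b in tool",R.T@(b-p),"n in tool",R.T@n,s["qpos"])
E
```

```text
0 rotvec [-1.2996002  -1.14836636  1.2998967 ] 2.1673572391471314 tcp final [ 0.56601091 -0.04685612  0.09301652] [ 8.78168922e-01 -4.27831974e-04 -4.78350459e-01]
   mid z [ 0.28497261  0.13877362 -0.94843687] [ 0.21117686 -0.87275991  0.44010734]
   mid z [ 0.61285024 -0.05128054 -0.78853338] [ 0.2605076  -0.47587356  0.8400477 ]
-5 rotvec [-1.3350188  -1.07971941  1.23614267] 2.115683790486271 tcp final [ 0.56593036 -0.04798874  0.09301652] [ 0.87478994 -0.07696367 -0.47835046]
   mid z [ 0.27436664  0.12087275 -0.95399828] [ 0.19397236 -0.87349055  0.44652994]
   mid z [ 0.59797374 -0.09781846 -0.79552433] [ 0.24286207 -0.48015235  0.84289486]
-30 rotvec [-1.47393981 -0.73374886  0.90994926] 1.8811947299581533 tcp final [ 0.56408972 -0.05331387  0.09301652] [ 0.76030268 -0.43945497 -0.47835046]
   mid z [ 0.21121667  0.04593877 -0.97635913] [ 0.10967729 -0.87447173  0.47251464]
   mid z [ 0.47918702 -0.30307103 -0.82372796] [ 0.15676449 -0.49563555  0.85426594]
b in tool [0.04400086 0.00012086 0.00915104] n in tool [-0.87815714  0.00456896 -0.47835046] [ 0.0828364   0.61756058  1.94568567  0.86583373  0.66224648 -0.50808903]
```

Call:
{"fn": "apply_moves", "kwargs": {
  "delta_pos": [
    [0,0,0.05],
    [0,0,0.12],
    [0,0,0.2],
    [0,0,0.28],
    [0,0,0.36],
    [0,0,0.4],
    [0,0,0.4]
  ],
  "dr": [
    [0,0,0],
    [0,0,0],
    [0,0,0],
    [0,0,0],
    [0,0,0],
    [0,0,0],
    [0,0,0]
  ],
  "jaw": [0.2,0.2,0.2,0.2,0.2,0.2,0.2]
}}

```text
time: 4.6
tool_pos: [0.4735, 0.2655, 0.176]
tool_rot: [3.139, -0.5, 1.444]
contact_force: [1.2, 0.4, -3.0]
opening: 0.0504
grip_force: 24.9
```

Call:
{"fn": "apply_moves", "kwargs": {
  "delta_pos": [
    [0.01,-0.03,0],
    [0.02,-0.06,0],
    [0.03,-0.1,0.01],
    [0.04,-0.15,0.02],
    [0.06,-0.2,0.03],
    [0.07,-0.23,0.03],
    [0.08,-0.26,0.03],
    [0.08,-0.26,0.03]
  ],
  "dr": [
    [-0.1,-0.08,0.09],
    [-0.22,-0.18,0.2],
    [-0.36,-0.29,0.33],
    [-0.5,-0.4,0.46],
    [-0.65,-0.53,0.6],
    [-0.78,-0.63,0.72],
    [-0.89,-0.72,0.824],
    [-0.89,-0.72,0.824]
  ],
  "jaw": [0.2,0.2,0.2,0.2,0.2,0.2,0.2,0.2]
}}

```text
time: 5.27
tool_pos: [0.5022, 0.1607, 0.1824]
tool_rot: [2.842, -0.011, 1.948]
contact_force: [-1.4, 1.4, -3.6]
opening: 0.05
grip_force: 24.9
```

Call:
{"fn": "apply_moves", "kwargs": {
  "delta_pos": [
    [0.01,-0.03,0],
    [0.02,-0.06,0],
    [0.03,-0.1,0.01],
    [0.04,-0.15,0.02],
    [0.06,-0.2,0.03],
    [0.07,-0.23,0.03],
    [0.08,-0.26,0.03],
    [0.08,-0.26,0.03]
  ],
  "dr": [
    [-0.1,-0.08,0.09],
    [-0.22,-0.18,0.2],
    [-0.36,-0.29,0.33],
    [-0.5,-0.4,0.46],
    [-0.65,-0.53,0.6],
    [-0.78,-0.63,0.72],
    [-0.89,-0.72,0.824],
    [-0.89,-0.72,0.824]
  ],
  "jaw": [0.2,0.2,0.2,0.2,0.2,0.2,0.2,0.2]
}}

```text
time: 5.93
tool_pos: [0.5317, 0.0555, 0.192]
tool_rot: [2.791, 0.546, 2.356]
contact_force: [-1.0, 0.4, -3.9]
opening: 0.0502
grip_force: 25.0
```

```bash
python3 - <<'E'
from h import *
s=telemetry.observe(); print(s["tool_pos"],s["qpos"],s["opening"]); print(rpy(s["tool_rot"]))
E
```

```text
[0.53169111 0.05547888 0.19199765] [ 0.03342352  0.16244136  2.08965577 -0.44476855  0.28684507 -0.46203298] 0.050225958199574865
[[-0.60413314  0.53795     0.58790556]
 [ 0.60425316  0.79021865 -0.10214015]
 [-0.51952023  0.29353754 -0.80245526]]
```

```bash
cat > fk.py <<'E'
import numpy as np
from scipy.optimize import least_squares
from scipy.spatial.transform import Rotation as Ro
Z=lambda a:Ro.from_euler('z',a).as_matrix(); Y=lambda a:Ro.from_euler('y',a).as_matrix()
def fk(q,P):
    h,L1,L2,a,lat,w,d,a0=P
    R=Z(q[0]); p=np.array([0,0,h])+R@[a0,lat,0]; R=R@Y(q[1]); p=p+R@[0,0,L1]; R=R@Y(q[2]); p=p+R@[a,0,L2]
    R=R@Z(q[3])@Y(q[4]); p=p+R@[w,0,d]; return p,R@Z(q[5])
Q=np.array([[-1.37501755,.342622237,1.52487874,0,1.27536948,-.145987221],[.346816476,.369547905,1.54198005,-.000383,1.23124801,.473383102],
[.06770203,.40846411,1.86866637,.65706027,.87722868,-.22979284],[.0828364,.61756058,1.94568567,.86583373,.66224648,-.50808903],[.03342352,.16244136,2.08965577,-.44476855,.28684507,-.46203298]])
T=np.array([[.17591871,-.49429496,.22614536],[.46752724,.25009075,.20616583],[.47225993,.25833687,.12638936],[.4723,.2654,.013],[.53169111,.05547888,.19199765]])
sol=least_squares(lambda P:np.r_[np.ravel([fk(q,P)[0]-t for q,t in zip(Q,T)]),1e-3*(np.array(P)-[.3,.45,.45,0,.08,0,.25,0])],[.3,.45,.45,0,.08,0,.25,0])
P=sol.x
LO=np.array([-2.53,-.77,.04,-1,.28,-3.11]);HI=np.array([2.53,2.02,2.7,4.14,2.66,3.11])
def ik(p,R,seeds):
    best=[]
    for q0 in seeds:
        s=least_squares(lambda q:np.r_[(fk(q,P)[0]-p)*5,(fk(q,P)[1]-R).ravel()],np.clip(q0,LO+.01,HI-.01),bounds=(LO,HI))
        best.append((s.cost,s.x))
    return min(best,key=lambda b:b[0])
E
python3 - <<'E'
from fk import *
from h import rpy
print(P.round(4)); print([(fk(q,P)[0]-t).round(4) for q,t in zip(Q,T)]); print(fk(Q[4],P)[1].round(3))
# final pose options
R0=rpy([-3.138,-.499,1.441]); p0=np.array([.4723,.2654,.013]); n=np.array([-.1233,-.992,0]); n/=np.linalg.norm(n); b=np.array([.478,.308,.026])
tilt=Ro.from_rotvec(np.cross(n,[0,0,1])*np.pi/2).as_matrix()
rng=np.random.default_rng(0); seeds=[Q[4]]+[rng.uniform(LO,HI) for _ in range(12)]
for z in(.05,.13):
  for hd in(60,30,0,-5,-30,-50):
    Tm=Z(np.radians(hd+97.1))@tilt; Rf=Tm@R0; p=np.array([.553,-.0465,z])-Tm@(b-p0)
    c,q=ik(p,Rf,seeds); print(z,hd,round(c,5),q.round(2))
E
```

```text
[0.223  0.5062 0.3796 0.0465 0.0764 0.     0.3181 0.    ]
[array([ 0., -0.,  0.]), array([-0.,  0.,  0.]), array([-0.,  0.,  0.]), array([ 0., -0., -0.]), array([ 0., -0., -0.])]
[[-0.538 -0.604  0.588]
 [-0.79   0.604 -0.102]
 [-0.294 -0.52  -0.802]]
0.05 60 0.0 [-0.74  0.74  1.86  1.13  1.25 -2.58]
0.05 30 0.0 [-0.72  0.66  2.23  1.75  1.01 -2.84]
0.05 0 0.0 [-0.43  0.65  2.44  2.7   1.02 -3.11]
0.05 -5 6e-05 [-0.35  0.64  2.44  2.86  1.01 -3.11]
0.05 -30 0.0 [0.03 0.65 2.32 3.76 0.93 3.03]
0.05 -50 0.0145 [0.13 0.69 2.22 4.14 0.96 2.98]
0.13 60 0.0 [-0.74  0.59  1.83  1.09  1.33 -2.41]
0.13 30 0.0 [-0.72  0.45  2.19  1.59  0.98 -2.55]
0.13 0 0.0 [-0.43  0.37  2.39  2.57  0.74 -2.91]
0.13 -5 0.0 [-0.35  0.37  2.4   2.79  0.71 -2.99]
0.13 -30 0.0 [0.03 0.41 2.28 3.93 0.71 2.79]
0.13 -50 0.03268 [0.1  0.5  2.25 4.14 0.88 2.86]
```

```bash
sed -i 's/return p,R@Z(q\[5\])/return p,R@Z(q[5]+np.pi\/2)/' fk.py
python3 - <<'E'
from fk import *
from h import rpy
R0=rpy([-3.138,-.499,1.441]); p0=np.array([.4723,.2654,.013]); n=np.array([-.1233,-.992,0]); n/=np.linalg.norm(n); b=np.array([.478,.308,.026])
tilt=Ro.from_rotvec(np.cross(n,[0,0,1])*np.pi/2).as_matrix()
rng=np.random.default_rng(0); seeds=[Q[4],[-.7,.6,1.9,1.1,1.3,-1],[-.7,.6,1.9,1.1,1.3,2]]+[rng.uniform(LO,HI) for _ in range(8)]
for z in(.05,.13):
  for hd in(90,60,45,30,15,0):
    Tm=Z(np.radians(hd+97.1))@tilt; Rf=Tm@R0; p=np.array([.553,-.0465,z])-Tm@(b-p0)
    c,q=ik(p,Rf,seeds); print(z,hd,round(c,5),q.round(2))
    if z==.13 and hd in(45,60):
        qs=Q[4]; 
        print("  path"); pp,RR=fk(qs,P)
        for k in np.linspace(0,1,7)[1:]:
            a,A=fk(qs+k*(q-qs),P); print("   ",((a-pp)/.4).round(3),(Ro.from_matrix(A@RR.T).as_rotvec()/.5).round(3),a.round(3),(A@R0.T@n).round(2),A[:,2].round(2)); pp,RR=a,A
E
```

```text
0.05 90 0.0 [-0.64  0.88  1.46  0.79  1.61  2.19]
0.05 60 0.0 [-0.74  0.74  1.86  1.13  1.25  2.13]
0.05 45 0.0 [-0.75  0.69  2.05  1.39  1.1   2.03]
0.05 30 0.0 [-0.72  0.66  2.23  1.75  1.01  1.87]
0.05 15 0.0 [-0.62  0.64  2.36  2.2   0.99  1.7 ]
0.05 0 0.0 [-0.43  0.65  2.44  2.7   1.02  1.6 ]
0.13 90 0.0 [-0.64  0.77  1.43  0.8   1.71  2.29]
0.13 60 0.0 [-0.74  0.59  1.83  1.09  1.33  2.3 ]
  path
    [-0.072 -0.133 -0.126] [ 0.785  0.255 -1.459] [0.503 0.002 0.141] [-0.15 -0.81  0.57] [ 0.38 -0.12 -0.91]
    [-0.076 -0.046 -0.094] [ 0.689  0.267 -1.489] [ 0.473 -0.016  0.104] [-0.67 -0.66  0.36] [ 0.2  -0.01 -0.98]
    [-0.035  0.016 -0.044] [ 0.634  0.35  -1.465] [ 0.459 -0.01   0.086] [-0.92 -0.16  0.37] [ 0.1   0.21 -0.97]
    [0.032 0.032 0.017] [ 0.654  0.46  -1.373] [0.472 0.003 0.093] [-0.76  0.28  0.59] [ 0.11  0.45 -0.89]
    [ 0.095 -0.007  0.076] [ 0.751  0.539 -1.213] [0.51  0.    0.123] [-0.35  0.35  0.87] [ 0.24  0.66 -0.72]
    [ 0.125 -0.089  0.124] [ 0.895  0.535 -0.996] [ 0.56  -0.035  0.173] [0. 0. 1.] [ 0.44  0.76 -0.48]
0.13 45 0.0 [-0.75  0.51  2.02  1.3   1.15  2.25]
  path
    [-0.092 -0.118 -0.132] [ 0.847  0.243 -1.48 ] [0.495 0.008 0.139] [-0.17 -0.82  0.54] [ 0.4  -0.1  -0.91]
    [-0.087 -0.03  -0.095] [ 0.755  0.256 -1.519] [ 0.46  -0.004  0.101] [-0.71 -0.64  0.31] [ 0.23  0.02 -0.97]
    [-0.034  0.027 -0.04 ] [ 0.714  0.329 -1.504] [0.446 0.007 0.085] [-0.94 -0.1   0.31] [ 0.16  0.23 -0.96]
    [0.042 0.032 0.021] [ 0.751  0.415 -1.426] [0.463 0.02  0.094] [-0.75  0.37  0.55] [ 0.22  0.45 -0.87]
    [ 0.11  -0.022  0.078] [ 0.864  0.452 -1.289] [0.507 0.011 0.125] [-0.31  0.41  0.86] [ 0.39  0.6  -0.7 ]
    [ 0.138 -0.121  0.12 ] [ 1.017  0.392 -1.105] [ 0.562 -0.038  0.173] [0. 0. 1.] [ 0.62  0.62 -0.48]
0.13 30 0.0 [-0.72  0.45  2.19  1.59  0.98  2.16]
0.13 15 0.0 [-0.62  0.39  2.32  2.01  0.84  2.01]
0.13 0 0.0 [-0.43  0.37  2.39  2.57  0.74  1.81]
```

```bash
python3 - <<'E'
from fk import *
from h import rpy,telemetry
R0=rpy([-3.138,-.499,1.441]); p0=np.array([.4723,.2654,.013]); n=np.array([-.1233,-.992,0]); n/=np.linalg.norm(n); b=np.array([.478,.308,.026])
tilt=Ro.from_rotvec(np.cross(n,[0,0,1])*np.pi/2).as_matrix()
q0=telemetry.observe()["qpos"]; pp,RR=fk(q0,P)
Tm=Z(np.radians(20+97.1))@tilt; Rf=Tm@R0; pf=np.array([.553,-.0465,.12])-Tm@(b-p0)
c,qf=ik(pf,Rf,[[-.65,.4,2.3,1.9,.9,2],[-.65,.6,2.3,2.,1,1.8]]); print(c,qf.round(2),pf,np.cross(1,1) if 0 else "")
ps=pp.copy()
N=10; qa=q0
for k in np.linspace(0,1,N+1)[1:]:
    A=fk(q0+k*(qf-q0),P)[1]; a=ps+k*(pf-ps)+np.array([-.06,0,.05])*np.sin(np.pi*k)
    c,q=ik(a,A,[q0+k*(qf-q0),qa]); qa=q
    print(((a-pp)/.4).round(3),(Ro.from_matrix(A@RR.T).as_rotvec()/.5).round(3),a.round(3),"n",(A@R0.T@n).round(2),"q",q.round(2),round(c,5)); pp,RR=a,A
E
```

```text
9.929617072356414e-31 [-0.66  0.44  2.29  1.88  0.89  2.03] [ 0.56535243 -0.04242827  0.16297777] 
[-0.038 -0.024  0.031] [ 0.594  0.158 -0.888] [0.517 0.046 0.205] n [ 0.03 -0.77  0.64] q [-0.01  0.13  2.   -0.17  0.52 -0.24] 0.0
[-0.033 -0.024  0.028] [ 0.557  0.159 -0.914] [0.503 0.036 0.216] n [-0.31 -0.85  0.42] q [-0.08  0.12  1.92 -0.    0.71  0.08] 0.0
[-0.025 -0.024  0.02 ] [ 0.528  0.172 -0.93 ] [0.493 0.026 0.224] n [-0.65 -0.71  0.25] q [-0.18  0.13  1.87  0.15  0.86  0.41] 0.0
[-0.013 -0.024  0.011] [ 0.514  0.192 -0.933] [0.488 0.016 0.228] n [-0.9  -0.4   0.18] q [-0.29  0.14  1.84  0.3   0.97  0.74] 0.0
[ 0.001 -0.024 -0.001] [ 0.515  0.212 -0.924] [0.489 0.007 0.227] n [-0.97 -0.01  0.23] q [-0.4   0.16  1.85  0.46  1.03  1.07] 0.0
[ 0.016 -0.024 -0.013] [ 0.534  0.224 -0.904] [ 0.495 -0.003  0.222] n [-0.87  0.33  0.38] q [-0.51  0.19  1.89  0.63  1.04  1.37] 0.0
[ 0.03  -0.024 -0.025] [ 0.566  0.22  -0.875] [ 0.507 -0.013  0.212] n [-0.62  0.52  0.58] q [-0.6   0.22  1.97  0.83  1.01  1.65] 0.0
[ 0.042 -0.024 -0.035] [ 0.605  0.193 -0.84 ] [ 0.523 -0.023  0.198] n [-0.33  0.52  0.79] q [-0.67  0.27  2.06  1.08  0.95  1.86] 0.0
[ 0.05  -0.024 -0.042] [ 0.644  0.141 -0.804] [ 0.543 -0.033  0.181] n [-0.09  0.32  0.94] q [-0.69  0.34  2.18  1.42  0.89  1.99] 0.0
[ 0.055 -0.024 -0.046] [ 0.673  0.064 -0.769] [ 0.565 -0.042  0.163] n [ 0. -0.  1.] q [-0.66  0.44  2.29  1.88  0.89  2.03] 0.0
```

Call:
{"fn": "apply_moves", "kwargs": {
  "delta_pos": [
    [-0.01,-0.01,0.01],
    [-0.02,-0.01,0.02],
    [-0.038,-0.024,0.03],
    [-0.038,-0.024,0.03],
    [-0.038,-0.024,0.03],
    [-0.038,-0.024,0.03]
  ],
  "dr": [
    [0.1,0.03,-0.15],
    [0.25,0.07,-0.38],
    [0.4,0.11,-0.6],
    [0.594,0.158,-0.888],
    [0.594,0.158,-0.888],
    [0.594,0.158,-0.888]
  ],
  "jaw": [0.2,0.2,0.2,0.2,0.2,0.2],
  "force": 30
}}

```text
time: 6.43
tool_pos: [0.5215, 0.0484, 0.2084]
tool_rot: [2.686, 0.255, 1.864]
contact_force: [0.4, 0.1, -3.5]
opening: 0.0503
grip_force: 30.0
```

Call:
{"fn": "apply_moves", "kwargs": {
  "delta_pos": [
    [-0.033,-0.024,0.028],
    [-0.033,-0.024,0.028],
    [-0.033,-0.024,0.028],
    [-0.033,-0.024,0.028],
    [-0.033,-0.024,0.028],
    [-0.033,-0.024,0.028]
  ],
  "dr": [
    [0.557,0.159,-0.914],
    [0.557,0.159,-0.914],
    [0.557,0.159,-0.914],
    [0.557,0.159,-0.914],
    [0.557,0.159,-0.914],
    [0.557,0.159,-0.914]
  ],
  "jaw": [0.2,0.2,0.2,0.2,0.2,0.2]
}}

```text
time: 6.93
tool_pos: [0.5079, 0.0385, 0.2193]
tool_rot: [2.748, -0.023, 1.414]
contact_force: [0.3, -0.7, -2.6]
opening: 0.0503
grip_force: 30.0
```

Call:
{"fn": "apply_moves", "kwargs": {
  "delta_pos": [
    [-0.025,-0.024,0.02],
    [-0.025,-0.024,0.02],
    [-0.025,-0.024,0.02],
    [-0.025,-0.024,0.02],
    [-0.025,-0.024,0.02],
    [-0.025,-0.024,0.02]
  ],
  "dr": [
    [0.528,0.172,-0.93],
    [0.528,0.172,-0.93],
    [0.528,0.172,-0.93],
    [0.528,0.172,-0.93],
    [0.528,0.172,-0.93],
    [0.528,0.172,-0.93]
  ],
  "jaw": [0.2,0.2,0.2,0.2,0.2,0.2]
}}

```text
time: 7.43
tool_pos: [0.4977, 0.0286, 0.2273]
tool_rot: [2.929, -0.23, 0.924]
contact_force: [-0.2, 1.0, -3.0]
opening: 0.0504
grip_force: 30.0
```

Call:
{"fn": "apply_moves", "kwargs": {
  "delta_pos": [
    [-0.013,-0.024,0.011],
    [-0.013,-0.024,0.011],
    [-0.013,-0.024,0.011],
    [-0.013,-0.024,0.011],
    [-0.013,-0.024,0.011],
    [-0.013,-0.024,0.011]
  ],
  "dr": [
    [0.514,0.192,-0.933],
    [0.514,0.192,-0.933],
    [0.514,0.192,-0.933],
    [0.514,0.192,-0.933],
    [0.514,0.192,-0.933],
    [0.514,0.192,-0.933]
  ],
  "jaw": [0.2,0.2,0.2,0.2,0.2,0.2]
}}

```text
time: 7.93
tool_pos: [0.4923, 0.0189, 0.2317]
tool_rot: [-3.085, -0.309, 0.384]
contact_force: [-0.2, -0.5, -3.5]
opening: 0.0501
grip_force: 30.0
```

Call:
{"fn": "apply_moves", "kwargs": {
  "delta_pos": [
    [0.001,-0.024,-0.001],
    [0.001,-0.024,-0.001],
    [0.001,-0.024,-0.001],
    [0.001,-0.024,-0.001],
    [0.001,-0.024,-0.001],
    [0.001,-0.024,-0.001]
  ],
  "dr": [
    [0.515,0.212,-0.924],
    [0.515,0.212,-0.924],
    [0.515,0.212,-0.924],
    [0.515,0.212,-0.924],
    [0.515,0.212,-0.924],
    [0.515,0.212,-0.924]
  ],
  "jaw": [0.2,0.2,0.2,0.2,0.2,0.2]
}}

```text
time: 8.43
tool_pos: [0.4925, 0.0093, 0.2313]
tool_rot: [-2.81, -0.233, -0.155]
contact_force: [0.2, -0.4, -3.0]
opening: 0.0499
grip_force: 30.0
```

```bash
python3 - <<'E'
from h import *
s=telemetry.observe(); print(s["tool_pos"],s["qpos"].round(3),s["opening"]); R=rpy(s["tool_rot"]); print(R@[-.878,.0046,-.478])
E
```

```text
[0.49253691 0.00926963 0.23134149] [-0.383  0.163  1.832  0.438  1.041  1.099] 0.04985847000497036
[-0.97153793 -0.00986686  0.23538447]
```

On track, so I'll continue.

Call:
{"fn": "apply_moves", "kwargs": {
  "delta_pos": [
    [0.016,-0.024,-0.013],
    [0.016,-0.024,-0.013],
    [0.016,-0.024,-0.013],
    [0.016,-0.024,-0.013],
    [0.016,-0.024,-0.013],
    [0.016,-0.024,-0.013]
  ],
  "dr": [
    [0.534,0.224,-0.904],
    [0.534,0.224,-0.904],
    [0.534,0.224,-0.904],
    [0.534,0.224,-0.904],
    [0.534,0.224,-0.904],
    [0.534,0.224,-0.904]
  ],
  "jaw": [0.2,0.2,0.2,0.2,0.2,0.2]
}}

```text
time: 8.93
tool_pos: [0.4989, -0.0003, 0.2263]
tool_rot: [-2.608, -0.029, -0.636]
contact_force: [0.2, -0.2, -3.4]
opening: 0.0501
grip_force: 30.0
```

Call:
{"fn": "apply_moves", "kwargs": {
  "delta_pos": [
    [0.03,-0.024,-0.025],
    [0.03,-0.024,-0.025],
    [0.03,-0.024,-0.025],
    [0.03,-0.024,-0.025],
    [0.03,-0.024,-0.025],
    [0.03,-0.024,-0.025]
  ],
  "dr": [
    [0.566,0.22,-0.875],
    [0.566,0.22,-0.875],
    [0.566,0.22,-0.875],
    [0.566,0.22,-0.875],
    [0.566,0.22,-0.875],
    [0.566,0.22,-0.875]
  ],
  "jaw": [0.2,0.2,0.2,0.2,0.2,0.2]
}}

```text
time: 9.43
tool_pos: [0.5109, -0.0097, 0.2165]
tool_rot: [-2.505, 0.253, -1.064]
contact_force: [0.1, 0.8, -2.6]
opening: 0.0502
grip_force: 30.0
```

Call:
{"fn": "apply_moves", "kwargs": {
  "delta_pos": [
    [0.042,-0.024,-0.035],
    [0.042,-0.024,-0.035],
    [0.042,-0.024,-0.035],
    [0.042,-0.024,-0.035],
    [0.042,-0.024,-0.035],
    [0.042,-0.024,-0.035]
  ],
  "dr": [
    [0.605,0.193,-0.84],
    [0.605,0.193,-0.84],
    [0.605,0.193,-0.84],
    [0.605,0.193,-0.84],
    [0.605,0.193,-0.84],
    [0.605,0.193,-0.84]
  ],
  "jaw": [0.2,0.2,0.2,0.2,0.2,0.2]
}}

```text
time: 9.93
tool_pos: [0.5278, -0.0192, 0.2027]
tool_rot: [-2.51, 0.568, -1.489]
contact_force: [0.5, -0.6, -3.4]
opening: 0.0503
grip_force: 30.0
```

Call:
{"fn": "apply_moves", "kwargs": {
  "delta_pos": [
    [0.05,-0.024,-0.042],
    [0.05,-0.024,-0.042],
    [0.05,-0.024,-0.042],
    [0.05,-0.024,-0.042],
    [0.05,-0.024,-0.042],
    [0.05,-0.024,-0.042]
  ],
  "dr": [
    [0.644,0.141,-0.804],
    [0.644,0.141,-0.804],
    [0.644,0.141,-0.804],
    [0.644,0.141,-0.804],
    [0.644,0.141,-0.804],
    [0.644,0.141,-0.804]
  ],
  "jaw": [0.2,0.2,0.2,0.2,0.2,0.2]
}}

```text
time: 10.43
tool_pos: [0.548, -0.0286, 0.186]
tool_rot: [-2.675, 0.871, -2.004]
contact_force: [-0.3, 0.6, -3.2]
opening: 0.0502
grip_force: 30.0
```

Call:
{"fn": "apply_moves", "kwargs": {
  "delta_pos": [
    [0.055,-0.024,-0.046],
    [0.055,-0.024,-0.046],
    [0.055,-0.024,-0.046],
    [0.055,-0.024,-0.046],
    [0.055,-0.024,-0.046],
    [0.055,-0.024,-0.046]
  ],
  "dr": [
    [0.673,0.064,-0.769],
    [0.673,0.064,-0.769],
    [0.673,0.064,-0.769],
    [0.673,0.064,-0.769],
    [0.673,0.064,-0.769],
    [0.673,0.064,-0.769]
  ],
  "jaw": [0.2,0.2,0.2,0.2,0.2,0.2]
}}

```text
time: 10.93
tool_pos: [0.5704, -0.038, 0.1678]
tool_rot: [3.129, 1.079, -2.792]
contact_force: [0.2, -0.0, -3.8]
opening: 0.0502
grip_force: 30.0
```

```bash
python3 - <<'E'
from h import *
s=telemetry.observe(); print(s["tool_pos"],s["qpos"].round(3),s["opening"]); R=rpy(s["tool_rot"]); print(R@[-.878,.0046,-.478]); B=s["tool_pos"]+R@[.044,.0001,.0092]; print("base est",B,R[:,2])
a=eyes.read_camera("scene"); t=eyes.read_camera("top"); C=cam("scene"); D=cam("top")
for nm,c in(("scene",C),("top",D)): print(nm,"base",proj(c,B),"tip",proj(c,B+[0,0,.137]),"plate",proj(c,[.553,-.0465,.05]))
im=np.zeros((400,800,3),np.uint8)
im[:,:400]=cv2.resize(a[130:250,240:360],(400,400),interpolation=cv2.INTER_CUBIC); im[:,400:]=cv2.resize(t[150:250,250:350],(400,400),interpolation=cv2.INTER_CUBIC)
save("hover.png",im)
E
```

```text
[ 0.57041079 -0.03803968  0.16776781] [-0.648  0.433  2.277  1.866  0.896  2.048] 0.05015815938884756
[-0.00584945 -0.00355453  0.9996711 ]
base est [ 0.55843102 -0.04217514  0.12463971] [ 0.82391465  0.31332234 -0.47222215]
scene base [298.18794026 189.90694662] tip [299.99114025 142.0173322 ] plate [299.72934389 214.26626331]
top base [287.85907088 199.22005375] tip [290.71846241 191.4142123 ] plate [287.97018728 204.55582271]
```

View pics/hover.png

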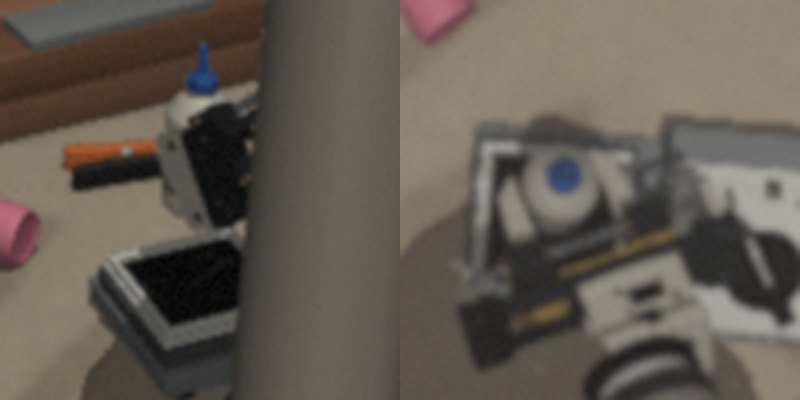

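Scene and top both show the bottle upright over the plate. Its tip is at scene (301,143) and top (291,193), within 2 px of prediction. Now I'll lower it gently.

Call:
{"fn": "apply_moves", "kwargs": {
  "delta_pos": [
    [-0.008,-0.012,-0.03],
    [-0.008,-0.012,-0.07],
    [-0.008,-0.012,-0.11],
    [-0.008,-0.012,-0.14],
    [-0.008,-0.012,-0.155],
    [-0.008,-0.012,-0.155],
    [-0.008,-0.012,-0.155],
    [-0.008,-0.012,-0.155]
  ],
  "dr": [
    [0,0,0],
    [0,0,0],
    [0,0,0],
    [0,0,0],
    [0,0,0],
    [0,0,0],
    [0,0,0],
    [0,0,0]
  ],
  "jaw": [0.2,0.2,0.2,0.2,0.2,0.2,0.2,0.2]
}}

```text
time: 11.7
tool_pos: [0.5673, -0.0437, 0.1064]
tool_rot: [3.123, 1.08, -2.802]
contact_force: [0.5, 0.2, -2.4]
opening: 0.0498
grip_force: 30.0
```

Call:
{"fn": "apply_moves", "kwargs": {
  "delta_pos": [
    [0,0,-0.005],
    [0,0,-0.01],
    [0,0,-0.015],
    [0,0,-0.02],
    [0,0,-0.02],
    [0,0,-0.02]
  ],
  "dr": [
    [0,0,0],
    [0,0,0],
    [0,0,0],
    [0,0,0],
    [0,0,0],
    [0,0,0]
  ],
  "jaw": [0.2,0.2,0.2,0.2,0.2,0.2]
}}

```text
time: 12.2
tool_pos: [0.5668, -0.0434, 0.0974]
tool_rot: [3.119, 1.079, -2.807]
contact_force: [-0.5, 0.3, -3.2]
opening: 0.0502
grip_force: 30.0
```

Call:
{"fn": "apply_moves", "kwargs": {
  "delta_pos": [
    [0,0,-0.002],
    [0,0,-0.004],
    [0,0,-0.005],
    [0,0,-0.005],
    [0,0,-0.005]
  ],
  "dr": [
    [0,0,0],
    [0,0,0],
    [0,0,0],
    [0,0,0],
    [0,0,0]
  ],
  "jaw": [0.2,0.2,0.2,0.2,0.2]
}}

```text
time: 12.62
tool_pos: [0.5668, -0.0434, 0.0956]
tool_rot: [3.119, 1.079, -2.806]
contact_force: [-0.1, 0.3, -2.4]
opening: 0.0503
grip_force: 30.0
```

Call:
{"fn": "apply_moves", "kwargs": {
  "delta_pos": [
    [0,0,-0.002],
    [0,0,-0.004],
    [0,0,-0.005],
    [0,0,-0.005],
    [0,0,-0.005]
  ],
  "dr": [
    [0,0,0],
    [0,0,0],
    [0,0,0],
    [0,0,0],
    [0,0,0]
  ],
  "jaw": [0.2,0.2,0.2,0.2,0.2]
}}

```text
time: 13.03
tool_pos: [0.5674, -0.043, 0.0953]
tool_rot: [3.122, 1.084, -2.803]
contact_force: [-3.2, 0.7, 7.8]
opening: 0.05
grip_force: 30.0
```

Call:
{"fn": "apply_moves", "kwargs": {
  "delta_pos": [
    [0,0,0.002],
    [0,0,0.003],
    [0,0,0.003],
    [0,0,0.003],
    [0,0,0.003],
    [0,0,0.003],
    [0,0,0.003],
    [0,0,0.003]
  ],
  "dr": [
    [0,0,0],
    [0,0,0],
    [0,0,0],
    [0,0,0],
    [0,0,0],
    [0,0,0],
    [0,0,0],
    [0,0,0]
  ],
  "jaw": [0.2,0.2,0.55,0.6,0.65,0.7,0.77,0.77]
}}

```text
time: 13.7
tool_pos: [0.5668, -0.0436, 0.0945]
tool_rot: [3.119, 1.079, -2.807]
contact_force: [0.2, -0.4, -0.2]
opening: 0.0696
grip_force: 0.0
```

```bash
python3 - <<'E'
from h import *
s=telemetry.observe(); print(s["tool_pos"],s["opening"],s["contact_force"]); R=rpy(s["tool_rot"]); print("z",R[:,2])
a=eyes.read_camera("scene"); t=eyes.read_camera("top"); C=cam("scene"); D=cam("top")
B=np.array([.555,-.0465,.05])
for nm,c in(("scene",C),("top",D)): print(nm,"tip",proj(c,B+[0,0,.137]))
im=np.zeros((400,800,3),np.uint8)
im[:,:400]=cv2.resize(a[130:250,240:360],(400,400),interpolation=cv2.INTER_CUBIC); im[:,400:]=cv2.resize(t[150:250,250:350],(400,400),interpolation=cv2.INTER_CUBIC)
save("rel.png",im)
E
```

```text
[ 0.56677884 -0.04359072  0.09452792] 0.06959733423601477 [ 0.16408597 -0.41967217 -0.22138099]
z [ 0.82486966  0.3107043  -0.47228475]
scene tip [301.16812425 169.06522141]
top tip [290.66108627 197.19938224]
```

View pics/rel.png

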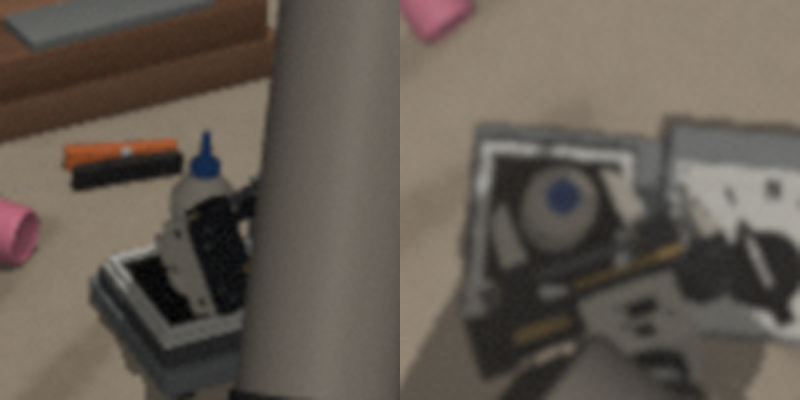

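The bottle stands in the plate (tip at scene (302,170), top (291,198)) and both fingers are clear of it. I'll retreat upward and back.

Call:
{"fn": "apply_moves", "kwargs": {
  "delta_pos": [
    [-0.01,-0.004,0.04],
    [-0.03,-0.011,0.1],
    [-0.05,-0.018,0.18],
    [-0.1,-0.035,0.28],
    [-0.15,-0.045,0.36],
    [-0.2,-0.05,0.4],
    [-0.2,-0.05,0.4],
    [-0.2,-0.05,0.4]
  ],
  "dr": [
    [0,0,0],
    [0,0,0],
    [0,0,0],
    [0,0,0],
    [0,0,0],
    [0,0,0],
    [0,0,0],
    [0,0,0]
  ],
  "jaw": [0.77,0.77,0.77,0.77,0.77,0.77,0.77,0.77]
}}

```text
time: 14.47
tool_pos: [0.4867, -0.0643, 0.2557]
tool_rot: [3.127, 1.08, -2.802]
contact_force: [0.1, -0.8, -0.7]
opening: 0.0708
grip_force: 0.0
```

```bash
python3 - <<'E'
from h import *
s=telemetry.observe(); print(s["tool_pos"],s["qpos"].round(3))
a=eyes.read_camera("scene"); t=eyes.read_camera("top")
im=np.zeros((560,800,3),np.uint8)
im[:280,:400]=cv2.resize(a[140:252,220:380],(400,280),interpolation=cv2.INTER_CUBIC); im[:,400:]=cv2.resize(t[160:244,310:370],(400,560),interpolation=cv2.INTER_CUBIC)
im[280:,:400]=cv2.resize(t[165:249,260:380],(400,280),interpolation=cv2.INTER_CUBIC)
save("knob.png",im)
E
```

```text
[ 0.48668817 -0.06425533  0.25571035] [-0.907  0.112  2.33   1.453  1.01   2.39 ]
```

View pics/knob.png

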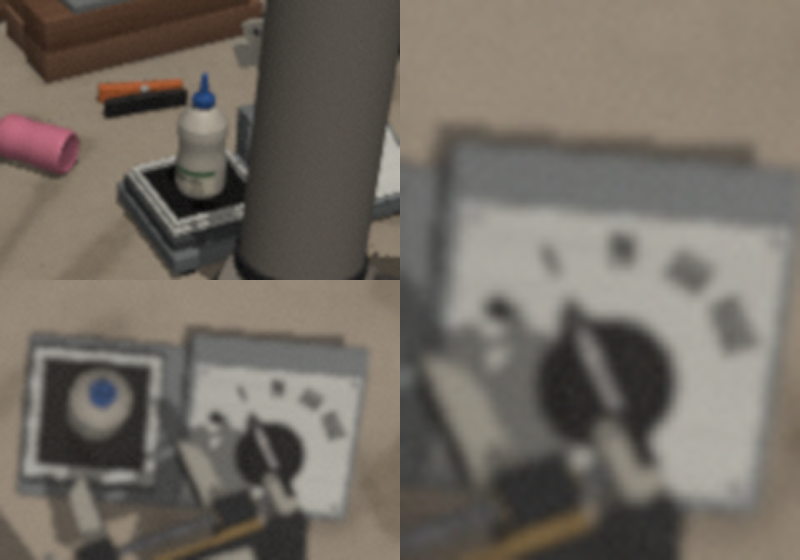

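The bottle stands upright inside the rim, with black rubber visible all round its base. The knob pointer is still at one bar, with the bar from about top px (336,206) toward the lower right. Next is a hover over the knob.

```bash
cat > kn.py <<'E'
from h import *
from fk import *
def frame(v):
    Rz=Z(v[3]); u=Rz@[np.cos(.4363),0,np.sin(.4363)]; n=Rz@[-np.sin(.4363),0,np.cos(.4363)]; r=Rz@[0,-1,0]
    return np.array(v[:3]),u,n,r
PH=np.radians([-60,-30,0,30,60])
def marks(v): c,u,n,r=frame(v); return [c+.062*(np.cos(p)*u+np.sin(p)*r) for p in PH]
TOPM=np.array([[325,206.2],[332.8,198.85],[343.3,197.35],[353.5,200.5],[360,208.9]])-[.4,.4]
def Rgrip(v,phi,sgn):
    c,u,n,r=frame(v); x=sgn*(np.cos(phi)*u+np.sin(phi)*r); return np.c_[x,np.cross(-n,x),-n]
E
python3 - <<'E'
from kn import *
D=cam("top")
f=lambda v:np.r_[np.ravel([proj(D,m) for m in marks(v)]-TOPM),(v[2]-.06)/.005]
s=least_squares(f,[.51,-.2,.06,-.06],x_scale=[.01,.01,.01,.05]); v=s.x; print(v,f(v).round(1))
q0=telemetry.observe()["qpos"]; c,u,n,r=frame(v)
rng=np.random.default_rng(1)
for sg in(1,-1):
    for ph in(-30,30):
        R=Rgrip(v,np.radians(ph),sg); e,q=ik(c+n*.016,R,[[-.5,.6,1.5,0,.7,k] for k in(-2,0,2)]); print(sg,ph,e.round(5),q.round(2))
for sg in(1,-1):
    R=Rgrip(v,np.radians(-30),sg); pf=c+n*.13; e,qf=ik(pf,R,[[-.5,.4,1.5,0,.7,k] for k in(-2,0,2)]); print("hover",sg,pf,e,qf.round(2))
    pp,RR=fk(q0,P)
    for k in np.linspace(0,1,7)[1:]:
        a,A=fk(q0+k*(qf-q0),P); print(((a-pp)/.4).round(3),(Ro.from_matrix(A@RR.T).as_rotvec()/.5).round(3),a.round(3),A[:,2].round(2)); pp,RR=a,A
E
```

```text
[ 0.51824535 -0.20447817  0.05969033 -0.05279903] [-0.7 -0.2 -0.   0.4  0.3 -0.1  0.2  0.2  0.3 -0.3 -0.1]
1 -30 0.0 [-0.66  0.43  2.02  0.65  0.41 -0.13]
1 30 0.0 [-0.66  0.43  2.02  0.65  0.41  0.92]
-1 -30 0.0 [-0.66  0.43  2.02  0.65  0.41  3.01]
-1 30 0.0 [-0.66  0.43  2.02  0.65  0.41 -2.22]
hover 1 [ 0.46338534 -0.20157892  0.17751212] 2.3989165997944937e-27 [-0.73  0.18  2.    0.45  0.66  0.05]
[-0.023 -0.006 -0.066] [-0.891 -0.088  0.646] [ 0.478 -0.066  0.228] [ 0.74  0.33 -0.58]
[-0.024 -0.031 -0.057] [-0.846 -0.106  0.72 ] [ 0.468 -0.078  0.205] [ 0.66  0.31 -0.68]
[-0.02  -0.054 -0.044] [-0.799 -0.1    0.786] [ 0.46  -0.1    0.188] [ 0.58  0.26 -0.77]
[-0.011 -0.073 -0.028] [-0.755 -0.07   0.842] [ 0.456 -0.129  0.176] [ 0.51  0.19 -0.84]
[ 0.002 -0.087 -0.009] [-0.717 -0.022  0.884] [ 0.457 -0.164  0.173] [ 0.46  0.09 -0.88]
[ 0.016 -0.095  0.012] [-0.69   0.042  0.909] [ 0.463 -0.202  0.178] [ 0.42 -0.02 -0.91]
hover -1 [ 0.46338534 -0.20157892  0.17751212] 9.991174277184682e-28 [-0.73  0.18  2.    0.45  0.66 -3.09]
[-0.023 -0.006 -0.066] [-1.711 -0.443  1.194] [ 0.478 -0.066  0.228] [ 0.74  0.33 -0.58]
[-0.024 -0.031 -0.057] [-1.576 -0.462  1.383] [ 0.468 -0.078  0.205] [ 0.66  0.31 -0.68]
[-0.02  -0.054 -0.044] [-1.44  -0.419  1.551] [ 0.46  -0.1    0.188] [ 0.58  0.26 -0.77]
[-0.011 -0.073 -0.028] [-1.316 -0.321  1.691] [ 0.456 -0.129  0.176] [ 0.51  0.19 -0.84]
[ 0.002 -0.087 -0.009] [-1.212 -0.178  1.794] [ 0.457 -0.164  0.173] [ 0.46  0.09 -0.88]
[ 0.016 -0.095  0.012] [-1.137  0.     1.857] [ 0.463 -0.202  0.178] [ 0.42 -0.02 -0.91]
```

Call:
{"fn": "apply_moves", "kwargs": {
  "delta_pos": [
    [-0.04,-0.04,0],
    [-0.04,-0.04,0],
    [-0.04,-0.04,0],
    [-0.04,-0.04,0],
    [-0.04,-0.04,0],
    [-0.04,-0.04,0]
  ],
  "dr": [
    [-0.891,-0.088,0.646],
    [-0.891,-0.088,0.646],
    [-0.891,-0.088,0.646],
    [-0.891,-0.088,0.646],
    [-0.891,-0.088,0.646],
    [-0.891,-0.088,0.646]
  ],
  "jaw": [0.77,0.77,0.77,0.77,0.77,0.77]
}}

```text
time: 15.07
tool_pos: [0.4715, -0.079, 0.2539]
tool_rot: [-2.56, 0.798, -1.978]
contact_force: [0.4, -0.2, -0.1]
opening: 0.0705
grip_force: 0.0
```

Call:
{"fn": "apply_moves", "kwargs": {
  "delta_pos": [
    [-0.03,-0.05,-0.02],
    [-0.03,-0.05,-0.02],
    [-0.03,-0.05,-0.02],
    [-0.03,-0.05,-0.02],
    [-0.03,-0.05,-0.02],
    [-0.03,-0.05,-0.02]
  ],
  "dr": [
    [-0.846,-0.106,0.72],
    [-0.846,-0.106,0.72],
    [-0.846,-0.106,0.72],
    [-0.846,-0.106,0.72],
    [-0.846,-0.106,0.72],
    [-0.846,-0.106,0.72]
  ],
  "jaw": [0.77,0.77,0.77,0.77,0.77,0.77]
}}

```text
time: 15.57
tool_pos: [0.4593, -0.0988, 0.246]
tool_rot: [-2.406, 0.395, -1.525]
contact_force: [0.1, 0.4, 0.5]
opening: 0.0709
grip_force: 0.0
```

Call:
{"fn": "apply_moves", "kwargs": {
  "delta_pos": [
    [-0.01,-0.06,-0.04],
    [-0.01,-0.06,-0.04],
    [-0.01,-0.06,-0.04],
    [-0.01,-0.06,-0.04],
    [-0.01,-0.06,-0.04],
    [-0.01,-0.06,-0.04]
  ],
  "dr": [
    [-0.799,-0.1,0.786],
    [-0.799,-0.1,0.786],
    [-0.799,-0.1,0.786],
    [-0.799,-0.1,0.786],
    [-0.799,-0.1,0.786],
    [-0.799,-0.1,0.786]
  ],
  "jaw": [0.77,0.77,0.77,0.77,0.77,0.77]
}}

```text
time: 16.07
tool_pos: [0.455, -0.1226, 0.23]
tool_rot: [-2.451, -0.002, -1.136]
contact_force: [0.4, 0.6, -0.5]
opening: 0.0707
grip_force: 0.0
```

Call:
{"fn": "apply_moves", "kwargs": {
  "delta_pos": [
    [0,-0.07,-0.04],
    [0,-0.07,-0.04],
    [0,-0.07,-0.04],
    [0,-0.07,-0.04],
    [0,-0.07,-0.04],
    [0,-0.07,-0.04]
  ],
  "dr": [
    [-0.755,-0.07,0.842],
    [-0.755,-0.07,0.842],
    [-0.755,-0.07,0.842],
    [-0.755,-0.07,0.842],
    [-0.755,-0.07,0.842],
    [-0.755,-0.07,0.842]
  ],
  "jaw": [0.77,0.77,0.77,0.77,0.77,0.77]
}}

```text
time: 16.57
tool_pos: [0.4548, -0.1505, 0.214]
tool_rot: [-2.655, -0.32, -0.678]
contact_force: [-0.3, 0.4, 0.6]
opening: 0.0705
grip_force: 0.0
```

Call:
{"fn": "apply_moves", "kwargs": {
  "delta_pos": [
    [0.01,-0.07,-0.04],
    [0.01,-0.07,-0.04],
    [0.01,-0.07,-0.04],
    [0.01,-0.07,-0.04],
    [0.01,-0.07,-0.04],
    [0.01,-0.07,-0.04]
  ],
  "dr": [
    [-0.717,-0.022,0.884],
    [-0.717,-0.022,0.884],
    [-0.717,-0.022,0.884],
    [-0.717,-0.022,0.884],
    [-0.717,-0.022,0.884],
    [-0.717,-0.022,0.884]
  ],
  "jaw": [0.77,0.77,0.77,0.77,0.77,0.77]
}}

```text
time: 17.07
tool_pos: [0.4586, -0.1786, 0.1979]
tool_rot: [-3.006, -0.466, -0.096]
contact_force: [-0.6, 0.1, -0.0]
opening: 0.0706
grip_force: 0.0
```

Call:
{"fn": "apply_moves", "kwargs": {
  "delta_pos": [
    [0.01,-0.055,-0.02],
    [0.01,-0.055,-0.02],
    [0.01,-0.055,-0.02],
    [0.01,-0.055,-0.02],
    [0.01,-0.055,-0.02],
    [0.01,-0.055,-0.02]
  ],
  "dr": [
    [-0.69,0.042,0.909],
    [-0.69,0.042,0.909],
    [-0.69,0.042,0.909],
    [-0.69,0.042,0.909],
    [-0.69,0.042,0.909],
    [-0.69,0.042,0.909]
  ],
  "jaw": [0.77,0.77,0.77,0.77,0.77,0.77]
}}

```text
time: 17.57
tool_pos: [0.4624, -0.2006, 0.1899]
tool_rot: [2.916, -0.375, 0.512]
contact_force: [-0.6, 0.1, 0.9]
opening: 0.0709
grip_force: 0.0
```

```bash
python3 - <<'E'
from kn import *
s=telemetry.observe(); W=cam("wrist"); w=eyes.read_camera("wrist"); save("wk.png",w)
v=[.51825,-.20448,.0597,-.0528]; print(s["tool_pos"],s["qpos"].round(2)); 
print([proj(W,m).round(0) for m in marks(v)]); c,u,n,r=frame(v)
R=rpy(s["tool_rot"]); print((Ro.from_matrix(Rgrip(v,np.radians(-30),1)@R.T).as_rotvec()/.5).round(3)); print(proj(W,c),proj(W,c+.044*n))
E
```

```text
[ 0.4624306  -0.20064177  0.18991314] [-0.74  0.16  1.98  0.43  0.7   0.08]
[array([230., 134.]), array([270., 123.]), array([309., 134.]), array([337., 162.]), array([345., 199.])]
[-0.005 -0.002  0.003]
[270.09316722 199.49949827] [269.60052686 215.47320595]
```

View pics/wk.png

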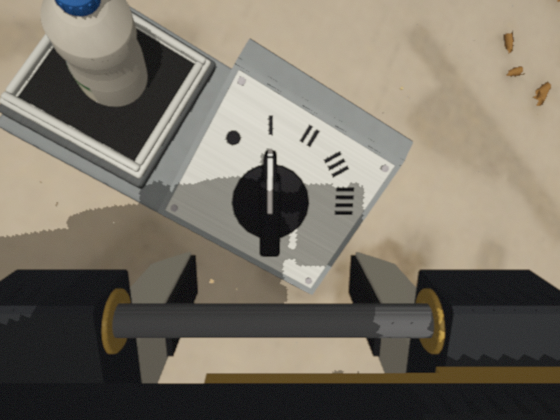

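The wrist view shows the dot (233,137), one bar (270,125), two bars (310,135), three bars (336,163) and four bars (344,201). The knob bar is vertical at column 270 and points at one bar. I'll refine the knob axis with both views.

```bash
python3 - <<'E'
from kn import *
D=cam("top"); W=cam("wrist"); s0=telemetry.observe(); p=s0["tool_pos"]; R=rpy(s0["tool_rot"])
WM=np.array([[233,137],[270,125],[310,135],[336,163],[344,201.]])
f=lambda v:np.r_[np.ravel([proj(D,m) for m in marks(v)]-TOPM),np.ravel([proj(W,m) for m in marks(v)]-WM)/1.5]
s=least_squares(f,[.518,-.204,.06,-.05],x_scale=[.01,.01,.01,.05]); v=s.x; print(v.round(4),f(v).round(1))
c,u,n,r=frame(v); print("n",n,"disc px",proj(W,c+.011*n))
t=c+.016*n; print("dr",(Ro.from_matrix(Rgrip(v,np.radians(-30),1)@R.T).as_rotvec()/.5).round(3))
for h in(.07,.016): print(h,((c+h*n-p)/.4).round(3))
print("turn 20deg",(-np.radians(20)*n/.5).round(3),"25deg",(-np.radians(25)*n/.5).round(3))
E
```

```text
[ 0.5194 -0.2065  0.0537 -0.0535] [-0.3 -0.4  0.4  0.3  0.6 -0.1  0.4  0.2  0.5 -0.4 -0.6 -0.6  0.3  0.2
 -0.6  0.5  0.   0.4  0.2 -0.7]
n [-0.42198368  0.02261017  0.90632144] disc px [270.92930086 203.82050286]
dr [-0.008 -0.001  0.007]
0.07 [ 0.068 -0.01  -0.182]
0.016 [ 0.125 -0.013 -0.305]
turn 20deg [ 0.295 -0.016 -0.633] 25deg [ 0.368 -0.02  -0.791]
```

Call:
{"fn": "apply_moves", "kwargs": {
  "delta_pos": [
    [0.03,-0.005,-0.08],
    [0.068,-0.01,-0.182],
    [0.085,-0.011,-0.22],
    [0.1,-0.012,-0.25],
    [0.112,-0.013,-0.275],
    [0.123,-0.013,-0.3],
    [0.123,-0.013,-0.3],
    [0.123,-0.013,-0.3]
  ],
  "dr": [
    [0,0,0],
    [0,0,0],
    [0,0,0],
    [0,0,0],
    [0,0,0],
    [0,0,0],
    [0,0,0],
    [0,0,0]
  ],
  "jaw": [0.77,0.77,0.77,0.77,0.77,0.77,0.77,0.77]
}}

```text
time: 18.28
tool_pos: [0.5116, -0.2066, 0.07]
tool_rot: [2.916, -0.375, 0.51]
contact_force: [-0.1, 0.4, -0.8]
opening: 0.0707
grip_force: 0.0
```

Call:
{"fn": "apply_moves", "kwargs": {
  "delta_pos": [
    [0,0,0],
    [0,0,0],
    [0,0,0],
    [0,0,0],
    [0,0,0],
    [0,0,0],
    [0,0,0],
    [0,0,0]
  ],
  "dr": [
    [0,0,0],
    [0,0,0],
    [0,0,0],
    [0,0,0],
    [0,0,0],
    [0,0,0],
    [0,0,0],
    [0,0,0]
  ],
  "jaw": [0.6,0.5,0.4,0.3,0.2,0.1,0,0],
  "force": 30
}}

```text
time: 18.95
tool_pos: [0.512, -0.2066, 0.0708]
tool_rot: [2.912, -0.374, 0.515]
contact_force: [-0.4, -0.3, 0.4]
opening: 0.0219
grip_force: 0.6
```

Call:
{"fn": "apply_moves", "kwargs": {
  "delta_pos": [
    [0,0,0],
    [0,0,0],
    [0,0,0],
    [0,0,0],
    [0,0,0],
    [0,0,0]
  ],
  "dr": [
    [0,0,0],
    [0,0,0],
    [0,0,0],
    [0,0,0],
    [0,0,0],
    [0,0,0]
  ],
  "jaw": [0,0,0,0,0,0]
}}

```text
time: 19.45
tool_pos: [0.5108, -0.2043, 0.07]
tool_rot: [2.917, -0.374, 0.515]
contact_force: [-4.0, 6.9, 4.1]
opening: 0.0159
grip_force: 30.0
```

Call:
{"fn": "apply_moves", "kwargs": {
  "delta_pos": [
    [-0.002,0.004,0],
    [-0.002,0.004,0],
    [-0.002,0.004,0],
    [-0.002,0.004,0],
    [-0.002,0.004,0],
    [-0.002,0.004,0]
  ],
  "dr": [
    [0.06,-0.004,-0.13],
    [0.12,-0.007,-0.26],
    [0.19,-0.01,-0.4],
    [0.25,-0.014,-0.53],
    [0.31,-0.017,-0.66],
    [0.31,-0.017,-0.66]
  ],
  "jaw": [0,0,0,0,0,0]
}}

```text
time: 19.95
tool_pos: [0.5105, -0.2035, 0.0699]
tool_rot: [3.073, -0.43, 0.12]
contact_force: [2.5, 5.2, -4.8]
opening: 0.016
grip_force: 30.0
```

Call:
{"fn": "apply_moves", "kwargs": {
  "delta_pos": [
    [0,0,0],
    [0,0,0],
    [0,0,0],
    [0,0,0],
    [0,0,0],
    [0,0,0]
  ],
  "dr": [
    [0.06,-0.004,-0.13],
    [0.12,-0.007,-0.26],
    [0.19,-0.01,-0.4],
    [0.25,-0.014,-0.53],
    [0.31,-0.017,-0.66],
    [0.31,-0.017,-0.66]
  ],
  "jaw": [0,0,0,0,0,0]
}}

```text
time: 20.45
tool_pos: [0.5105, -0.2027, 0.0699]
tool_rot: [-3.041, -0.424, -0.279]
contact_force: [1.9, 7.7, -1.9]
opening: 0.0159
grip_force: 30.0
```

Call:
{"fn": "apply_moves", "kwargs": {
  "delta_pos": [
    [0,0,0],
    [0,0,0],
    [0,0,0],
    [0,0,0],
    [0,0,0],
    [0,0,0]
  ],
  "dr": [
    [0.06,-0.004,-0.13],
    [0.12,-0.007,-0.26],
    [0.18,-0.01,-0.38],
    [0.25,-0.013,-0.53],
    [0.28,-0.015,-0.6],
    [0.28,-0.015,-0.6]
  ],
  "jaw": [0,0,0,0,0,0]
}}

```text
time: 20.95
tool_pos: [0.5108, -0.2021, 0.07]
tool_rot: [-2.903, -0.368, -0.631]
contact_force: [4.2, 9.3, -1.3]
opening: 0.0159
grip_force: 30.0
```

```bash
python3 - <<'E'
from kn import *
s=telemetry.observe(); R=rpy(s["tool_rot"]); c,u,n,r=frame([.5194,-.2065,.0537,-.0535])
print("angle from upslope",np.degrees(np.arctan2(R[:,0]@r,R[:,0]@u)),"tilt",R[:,2]@-n,s["tool_pos"],s["torque"],s["qpos"].round(2),s["opening"])
E
```

```text
angle from upslope 30.62729447517751 tilt 0.9999732580576008 [ 0.51078921 -0.20214216  0.07003419] [ 1.59127924 -0.30380072  0.79442879] [-0.66  0.44  2.02  0.68  0.41  0.9 ] 0.015927436189550656
```

Call:
{"fn": "apply_moves", "kwargs": {
  "delta_pos": [
    [0,0,0],
    [0,0,0],
    [0,0,0],
    [0,0,0],
    [0,0,0],
    [0,0,0],
    [0,0,0],
    [0,0,0]
  ],
  "dr": [
    [0,0,0],
    [0,0,0],
    [0,0,0],
    [0,0,0],
    [0,0,0],
    [0,0,0],
    [0,0,0],
    [0,0,0]
  ],
  "jaw": [0.5,0.6,0.6,0.6,0.6,0.6,0.6,0.6]
}}

```text
time: 21.62
tool_pos: [0.5112, -0.2052, 0.0708]
tool_rot: [-2.905, -0.373, -0.633]
contact_force: [0.7, -0.5, 1.0]
opening: 0.0547
grip_force: 0.0
```

Call:
{"fn": "apply_moves", "kwargs": {
  "delta_pos": [
    [-0.02,0.001,0.04],
    [-0.05,0.003,0.1],
    [-0.09,0.005,0.19],
    [-0.14,0.007,0.3],
    [-0.16,0.008,0.34],
    [-0.16,0.008,0.34],
    [-0.16,0.008,0.34],
    [-0.16,0.008,0.34]
  ],
  "dr": [
    [0,0,0],
    [0,0,0],
    [0,0,0],
    [0,0,0],
    [0,0,0],
    [0,0,0],
    [0,0,0],
    [0,0,0]
  ],
  "jaw": [0.6,0.6,0.6,0.6,0.6,0.6,0.6,0.6]
}}

```text
time: 22.28
tool_pos: [0.447, -0.2016, 0.2061]
tool_rot: [-2.905, -0.372, -0.634]
contact_force: [0.5, -0.9, -0.7]
opening: 0.0554
grip_force: 0.0
```

```bash
python3 - <<'E'
from kn import *
s=telemetry.observe(); print(s["tool_pos"],s["contact_force"],s["time"])
w=eyes.read_camera("wrist"); t=eyes.read_camera("top")
im=np.zeros((420,800,3),np.uint8); im[:300,:400]=cv2.resize(w,(400,300),interpolation=cv2.INTER_AREA); im[:300,400:]=cv2.resize(t[165:255,260:380],(400,300),interpolation=cv2.INTER_CUBIC); save("end.png",im)
E
```

```text
[ 0.44701702 -0.20164435  0.20609016] [ 0.54780833 -0.867401   -0.69373802] 22.2833
```

View pics/end.png

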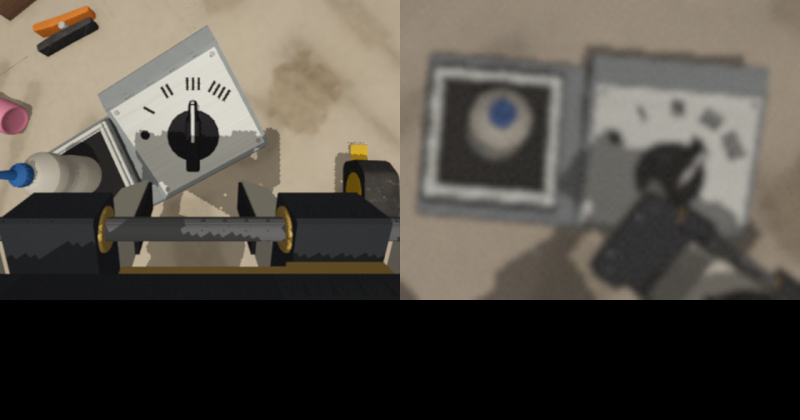

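The knob's white line, at wrist crop (193,120), points at the three-bar mark at (193,84). The bottle stands inside the rim and the robot is touching nothing.

```bash
python3 -c "
from cell import job; print(job.hand_in())"
```

```text
the job is handed in; nothing more can be done
None
```

The glue bottle stands upright inside the rim of the shaker plate, the knob was then turned clockwise to the three-bar mark, and the job was handed in at about 22 s; no verdict was returned.

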